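Raise the carry handle of the large cash box

TASK

The shift is over and the large cash box is about to be carried off: swing its folded carry handle up until it snaps into its upright stop and stays there by itself, then let go. Leave the box standing where it is, and leave the smaller cash box's handle folded down.

Things in the scene. Friction and masses are not known exactly. Their poses are not given: they have to be found in the camera images.
- large_handle (a joint): U-shaped carry handle on the lid of the large cash box. Angle in rad: 0 = folded flat to the box's front, 1.571 = upright end stop. Legs 100 mm apart, grip bar 62 mm from the hinge line. Stays where left up to about 1.0; then a sprung ball pushes it back (a few N at the bar) until it is over centre at about 1.35, after which it snaps to the stop and is held there.
- large_grip (a point): Middle of the large box's grip bar, on its axis: round, black plastic, 12 mm in diameter, 86 mm long between the steel legs, along y. Folded, its axis is 18 mm above the lid (93 mm above the desk); upright, 155 mm above the desk, straight over the hinge line. Axes turn with the handle: x from the bar to the hinge.
- large_pivot (a point): On the handle's hinge line, mid-lid of the large box (grey steel, 150 deep (x) x 210 wide (y) x 75 mm high, about 2.6 kg, loose on the desk, round lock on its front), 18 mm above the lid. Axes of the box: x to its back, y along the hinge line, z up. The folded bar lies on the -x side; the handle swings about y, up and then towards +x.
- small_handle (a joint): The like handle of the smaller cash box, to stay folded: same grey steel and shape, but 115 mm deep, 150 mm wide and 55 mm high, legs 72 mm apart, bar 45 mm from the hinge. Angle in rad: 0 = folded flat, 1.571 = upright.

How it is judged:
At the end, for the whole second after the job is handed in: The large box's handle is at rest in its upright stop (within 10 degrees of 1.571 rad), the box stands level within 40 mm of where it was, and the small box's handle is still folded (below 0.55 rad) (value of joint large_handle between 1.39 and 1.65 rad and velocity of joint large_handle between -0.1 and 0.1 rad/s and value of joint small_handle below 0.55 rad and distance of large_pivot from where it was at the start of the episode below 0.04 m and angle between large_pivot's own z axis and vertical below 0.1 rad); the robot touches nothing.
It fails at once if the smaller cash box's handle was raised (value of joint small_handle above 0.55 rad).
It fails at once if the large cash box was lifted, tipped or shifted by more than 40 mm (distance of large_pivot from where it was at the start of the episode above 0.04 m or angle between large_pivot's own z axis and vertical above 0.26 rad).
It also fails if it takes over 35 s, if anything falls off the work surface, if the arm or the gripper's body presses on something with over 40 N, if the wrist force passes 120 N, or if a joint passes its speed limit or range.

ROBOT

A 7-joint arm with a two-finger parallel gripper is mounted at the origin on a cart in front of the work surface, level with it; the furniture and walls round the work are solid. World frame = base frame: x ahead of the robot, y to its left, z up, the work surface at z = 0. Lengths are in m, angles in rad, forces in N, time in s.
With the tool pointing down it reaches from about 0.375 to 0.925 m from the base axis. Payload 3.1 kg.
Tool frame: the origin (TCP) lies on the centre line of the jaws, within the pads' length; the fingertips stand 19 mm ahead of it and the grasp point (between the pads) is the TCP; z points along the fingers, y is the line along which they close (so a half turn about z gives the same grasp; the last joint's range is limited). The gripper opens to 85 mm and grips with 20 to 120 N. Pads are 22 mm wide; open, the fingers measure 114 mm over their backs; the gripper's body (76 mm by 85 mm) begins 54 mm behind the grasp point. The pads swing forward as they close: fully open they stand 13 mm farther back than shut.
Start: joints at [-1.317, 0.383, 0.044, 1.598, -0.018, 1.161, -0.05], TCP at [0.224, 0.61, 0.225] pointing down, gripper open.
Joint ranges: [-2.61, 2.61], [-0.41, 2.15], [-1.48, 1.57], [0, 2.5], [-1.57, 4.71], [0.05, 1.97], [-2.85, 2.85]. Speed limits (rad/s): [2.79, 2.79, 3.14, 3.14, 3.14, 3.14, 3.14].

INTERFACE

Orientations are given as a unit quaternion [x, y, z, w].
In Python, from station import * gives the robot as it stands.
- The arm moves only by the shell command python3 -m handwheel 'ROWS' [FORCE]. ROWS is JSON, a list of rows, each a list of 3 entries, a list of its own where there are three numbers: the turn, a rotation vector about the tool's x, y, z in rad, then the shift along the tool's x, y, z in m, then the opening, from 0 (shut) to 1 (fully open). In form: [[[wx, wy, wz], [dx, dy, dz], claw], ...]. A call has 1 to 20 rows; each row shifts and turns the commanded pose from where the row before left it, along the tool's axes as they then stand; what a row does not reach is not made up. A row lasts 1/8 s, in which the tool goes at most 62.5 mm and 10.7 degrees, less where a joint would pass 70% of its speed; a pose out of reach is approached as far as the arm can. A call with a gripper value outside its range is refused whole. The fingers move at their own pace and stop on an object; FORCE is the grip in N (left out, the last holds). Time passes only in rows, so rows that do not move let the fingers close. It gives the time, the measured TCP pose, the force, the opening and the grip force at its end, in the units of the state.
- observe(): the state, without advancing time (a new reading comes with each control period).
- camera(name): name is "scene" or "top" or "wrist"; returns a dict with "pixels" (420x560x3 uint8, red, green, blue), "camera_matrix" (3x3 intrinsics, pixels), "camera_from_world" (4x4, takes a point from world to camera coordinates); the wrist camera has in their place "mount" (4x4, takes a point from camera to tool coordinates, whose origin is the TCP and whose axes are the flange's). Camera axes: x right, y up, looking along -z (the intrinsics and any distortion apply to the point x, -y, -z); pixel columns grow to the right and rows downward; lengths in m; the calibration is good to about 2 mm. A picture is of the moment at which its call begins: read the wrist's pose just before it. There is no depth.
- sign_off(): hands the job in; it is judged then, once.
The state is a dict: "t": time; "joint_positions": joint angles; "qd": joint speeds; "joint_torque": joint torques, N m; "eef_pos": TCP position; "ee_rot": TCP orientation; "ft_force": force on the tool from outside, world axes, zero at the start; "torque": the same for the moment, N m; "finger_gap": opening from 0.0 (shut) to 1.0 (fully open); "finger_force": force on a finger pad.
Only numpy, scipy, OpenCV 4.12 (cv2) and the standard library are available. Lean on these libraries where they do the work, as an engineer would, in place of code of your own. Each camera call takes 0.05 s, during which the arm holds its last target. There are 200 camera calls.

## Working session

There is one attempt and no reset: what is moved stays moved. The work goes in short steps, Python scripts to look and compute and a shell command to move; the robot and the scene stay as the last step left them, time stands still between calls to the robot, and variables do not carry over. Pictures are saved under pics/ and viewed, at most 10 in all, crops included, and the job is handed in when it is done.

```bash
mkdir -p pics
python3 - <<'E'
from station import *
import cv2,numpy as np,json
s=observe();print(s)
for n in("top","scene"):
    c=camera(n);cv2.imwrite(f"pics/{n}0.png",c["pixels"][:,:,::-1])
    np.savez(f"{n}.npz",K=c["camera_matrix"],T=c["camera_from_world"]);print(n,c["camera_matrix"],c["camera_from_world"],[k for k in c])
E
```

```text
{'t': 0.0, 'joint_positions': array([-1.31679382,  0.38385053,  0.04377873,  1.59965534, -0.0179101 ,
        1.161214  , -0.04987124]), 'qd': array([-0.00095107,  0.00189377, -0.00025563,  0.00132676,  0.00049076,
        0.00135499,  0.00055159]), 'joint_torque': array([ 6.81347337e-04, -4.33456743e+01,  1.02501255e+00, -2.49510741e+01,
        1.05911048e-02,  1.14199310e-02,  4.54510968e-06]), 'eef_pos': array([0.22361065, 0.60925324, 0.22403861]), 'ee_rot': array([ 1.74919390e-01,  9.84581808e-01, -1.35584313e-03, -1.81074079e-04]), 'ft_force': array([ 0.20249447, -0.77703802, -0.12226861]), 'torque': array([ 0.02483166, -0.0177715 , -0.00847271]), 'finger_force': 0.0, 'finger_gap': 1.0005444967822992}
top [[398.62048074   0.         278.17578338]
 [  0.         398.62048074 203.36406886]
 [  0.           0.           1.        ]] [[ 0.02932983 -0.99956922 -0.0010687  -0.03584556]
 [ 0.97609838  0.02841077  0.2154641  -0.4959333 ]
 [-0.21534092 -0.00736268  0.97651118 -0.85196496]
 [ 0.          0.          0.          1.        ]] ['pixels', 'camera_matrix', 'camera_from_world']
scene [[506.11904945   0.         284.41662359]
 [  0.         506.11904945 208.79407861]
 [  0.           0.           1.        ]] [[ 8.91830693e-01 -4.52368686e-01  7.66064510e-04 -4.28876914e-01]
 [ 2.91299154e-01  5.75581126e-01  7.64101545e-01 -2.19651829e-01]
 [-3.46096544e-01 -6.81226056e-01  6.45095530e-01 -1.02234653e+00]
 [ 0.00000000e+00  0.00000000e+00  0.00000000e+00  1.00000000e+00]] ['pixels', 'camera_matrix', 'camera_from_world']
```

View pics/top0.png

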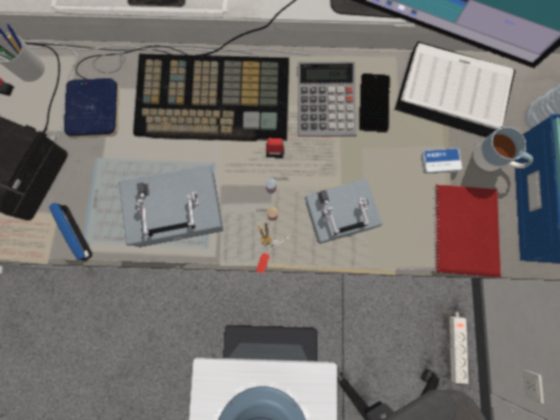

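View pics/scene0.png

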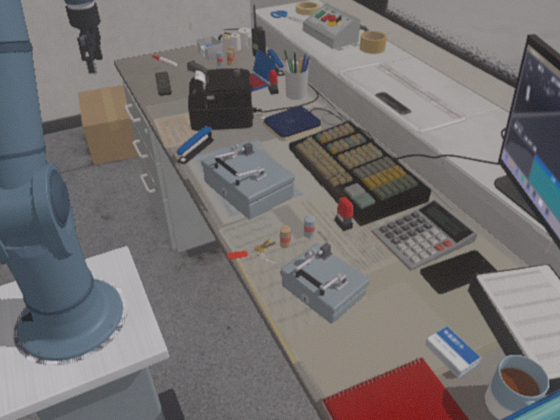

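The top view shows the large box at about (170,205) px, with its grip bar at about (172,229), nearer the robot. The small box is at about (343,210). Next I'll enlarge the large box.

Run:
```python
import cv2
a=cv2.imread("pics/top0.png")[155:255,105:235];b=cv2.imread("pics/scene0.png")[130:225,190:310]
a=cv2.resize(a,(780,600),interpolation=cv2.INTER_CUBIC);cv2.imwrite("pics/topc.png",a)
```

```text
(no output)
```

View pics/topc.png

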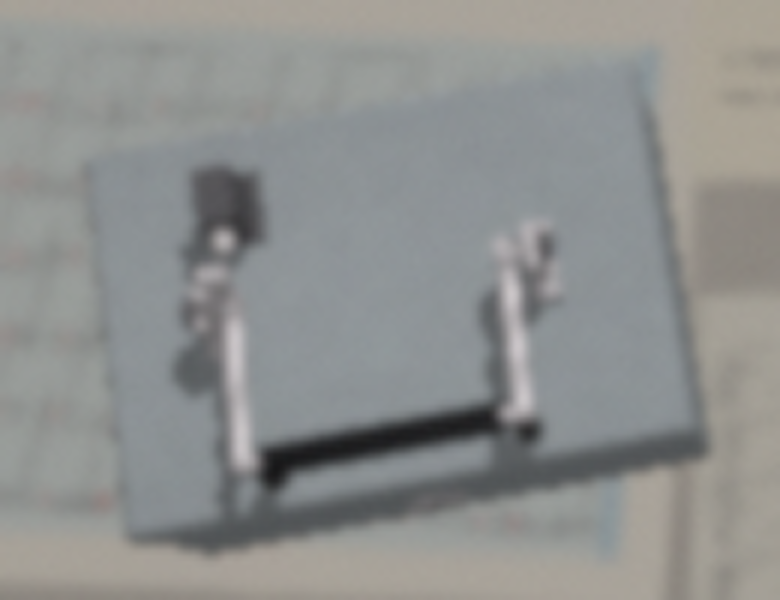

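The crop (6x, offset 105,155) gives these positions: bar ends at (262,458) and (505,418), lid corners at (90,165), (635,62), (705,440) and (128,540).

```bash
cat > h.py <<'E'
import numpy as np
from scipy.spatial.transform import Rotation as R
def ray(K,T,px,z):
    u,v=px;d=np.array([(u-K[0,2])/K[0,0],-(v-K[1,2])/K[1,1],-1])
    Rm=T[:3,:3];o=-Rm.T@T[:3,3];d=Rm.T@d
    return o+d*(z-o[2])/d[2]
def delta(s,p,R1):  # total rotvec and shift in tool axes now
    R0=R.from_quat(s["ee_rot"]);return (R0.inv()*R1).as_rotvec(),R0.inv().apply(p-s["eef_pos"])
E
python3 - <<'E'
from h import *
from station import observe
f=np.load("top.npz");K,T=f["K"],f["T"]
g=lambda u,v,z:ray(K,T,(105+u/6,155+v/6),z)
L,Rr=g(262,458,.093),g(505,418,.093);print("bar",L,Rr,np.linalg.norm(L-Rr))
C=[g(*c,.075) for c in[(90,165),(635,62),(705,440),(128,540)]];print(np.array(C))
cen=np.mean(C,0);d=(C[0]-C[1]+C[3]-C[2]);a=np.arctan2(d[1],d[0])-np.pi/2
b=np.arctan2(*(L-Rr)[1::-1])-np.pi/2
piv=cen+[0,0,.018];print("pivot",piv,"yaw",a,b)
s=observe();m=(L+Rr)/2;yaw=(a+b)/2;print("mid",m, "from pivot", piv-.062*np.array([np.cos(yaw),np.sin(yaw),0]))
for sg in(1,-1):
    y=sg*np.array([np.cos(yaw),np.sin(yaw),0]);z=np.array([0,0,-1]);
    R1=R.from_matrix(np.c_[np.cross(y,z),y,z]);print(sg,delta(s,m+[0,0,.1],R1))
E
```

```text
bar [0.418834   0.25365054 0.093     ] [0.43577763 0.16809833 0.093     ] 0.08721391963615108
[[0.52977751 0.33500952 0.075     ]
 [0.57596345 0.13370143 0.075     ]
 [0.43265054 0.09868629 0.075     ]
 [0.39008147 0.3051324  0.075     ]]
pivot [0.48211824 0.21813241 0.093     ] yaw 0.21432479307371533 0.1955199330084465
mid [0.42730582 0.21087443 0.093     ] from pivot [0.42141548 0.20551596 0.093     ]
1 (array([-0.00217267,  0.00136764,  1.01421564]), array([-0.32843161, -0.30387107,  0.03197011]))
-1 (array([-1.59376354e-03, -2.53189591e-03, -2.12737522e+00]), array([-0.32843161, -0.30387107,  0.03197011]))
```

```bash
python3 -m handwheel '[[[0,0,0],[-0.033,-0.0305,0],0.6],[[0,0,0],[-0.033,-0.0305,0],0.6],[[0,0,0],[-0.033,-0.0305,0],0.6],[[0,0,0],[-0.033,-0.0305,0],0.6],[[0,0,0],[-0.033,-0.0305,0],0.6],[[0,0,0],[-0.033,-0.0305,0],0.6],[[0,0,0],[-0.033,-0.0305,0],0.6],[[0,0,0],[-0.033,-0.0305,0],0.6],[[0,0,0],[-0.033,-0.0305,0],0.6],[[0,0,0],[-0.032,-0.0295,0],0.6],[[0,0,0.169],[0,0,0],0.6],[[0,0,0.169],[0,0,0],0.6],[[0,0,0.169],[0,0,0],0.6],[[0,0,0.169],[0,0,0],0.6],[[0,0,0.169],[0,0,0],0.6],[[0,0,0.169],[0,0,0],0.6],[[0,0,0],[0,0,0],0.6],[[0,0,0],[0,0,0],0.6]]' 40
python3 - <<'E'
from station import *
import cv2,numpy as np
s=observe();print(s["eef_pos"],s["ee_rot"],s["joint_positions"],s["finger_gap"])
c=camera("wrist");cv2.imwrite("pics/w1.png",c["pixels"][:,:,::-1])
np.savez("w1.npz",K=c["camera_matrix"],M=c["mount"],p=s["eef_pos"],q=s["ee_rot"]);print(c["mount"])
E
```

```text
t: 2.35
eef_pos: [0.4279, 0.2113, 0.2252]
ee_rot: [0.63, 0.777, -0.0, -0.0]
ft_force: [-0.3, -0.4, -0.3]
finger_gap: 0.599
finger_force: 0.0
[0.42785239 0.21131691 0.22523173] [ 6.30109847e-01  7.76505966e-01 -2.46220475e-04 -7.73400371e-05] [-0.88200956  0.04567672  0.34800011  2.01485194 -0.0175857   1.08437802
 -0.31870757] 0.5987327155560539
[[ 2.70161108e-05  9.51251226e-01  3.08417096e-01  7.90625968e-02]
 [ 9.99999885e-01  1.21717006e-04 -4.63007924e-04 -4.65086193e-04]
 [-4.77976461e-04  3.08417073e-01 -9.51251113e-01 -1.47867538e-01]
 [ 0.00000000e+00  0.00000000e+00  0.00000000e+00  1.00000000e+00]]
```

View pics/w1.png

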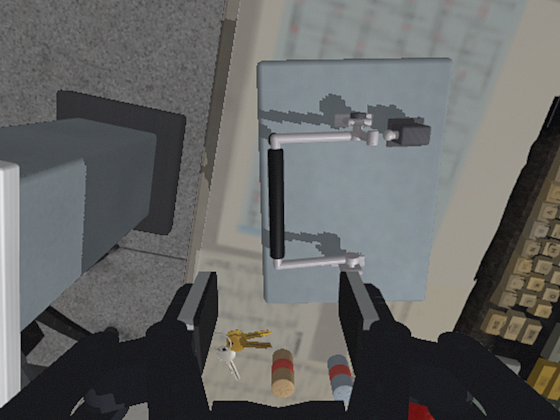

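The wrist view shows the folded bar from (276,149) to (278,259). The hinge bosses are near (372,135) and (357,262).

Run:
```python
from h import *
f=np.load("w1.npz");W=np.eye(4);W[:3,:3]=R.from_quat(f["q"]).as_matrix();W[:3,3]=f["p"]
T=np.linalg.inv(W@f["M"]);K=f["K"]
g=lambda u,v,z:ray(K,T,(u,v),z)
a,b=g(276.5,149,.093),g(278,259,.093);print(a,b,np.linalg.norm(a-b))
C=np.array([g(259,62,.075),g(451,58,.075),g(425,299,.075),g(265,302,.075)]);print(C,C.mean(0))
m=(a+b)/2;d=a-b;yaw=np.arctan2(d[1],d[0])-np.pi/2;print("mid",m,"yaw",yaw,"piv",m+.062*np.array([np.cos(yaw),np.sin(yaw),0]))
y=np.array([np.cos(yaw),np.sin(yaw),0]);z=np.array([0,0,-1])
print(delta({"ee_rot":f["q"],"eef_pos":f["p"]},m+[0,0,.006],R.from_matrix(np.c_[np.cross(y,z),y,z])))
```

```text
[0.41827108 0.24980386 0.093     ] [0.43804347 0.16137242 0.093     ] 0.09061493414964718
[[0.39269337 0.30789344 0.075     ]
 [0.5320949  0.34005635 0.075     ]
 [0.5796034  0.14169952 0.075     ]
 [0.43699496 0.10849114 0.075     ]] [0.48534666 0.22453512 0.075     ]
mid [0.42815727 0.20558814 0.093     ] yaw 0.21997197918510314 piv [0.4886633  0.21911668 0.093     ]
(array([-0.00048104,  0.00018716, -0.01256504]), array([-0.00564477, -0.00082076,  0.12623321]))
```

```bash
python3 -m handwheel '[[[0,0,-0.012],[-0.0055,-0.001,0],0.45],[[0,0,0],[0,0,0.03],0.45],[[0,0,0],[0,0,0.03],0.45],[[0,0,0],[0,0,0.03],0.45],[[0,0,0],[0,0,0.02],0.45],[[0,0,0],[0,0,0.014],0.45],[[0,0,0],[0,0,0],0.1],[[0,0,0],[0,0,0],0],[[0,0,0],[0,0,0],0],[[0,0,0],[0,0,0],0],[[0,0,0],[0,0,0],0]]' 40
python3 - <<'E'
from station import *
import cv2
cv2.imwrite("pics/w2.png",camera("wrist")["pixels"][:,:,::-1])
E
```

```text
t: 3.78
eef_pos: [0.4286, 0.2061, 0.1019]
ee_rot: [0.626, 0.78, 0.001, 0.0]
ft_force: [-0.2, 0.8, 0.0]
finger_gap: 0.001
finger_force: 0.0
```

View pics/w2.png

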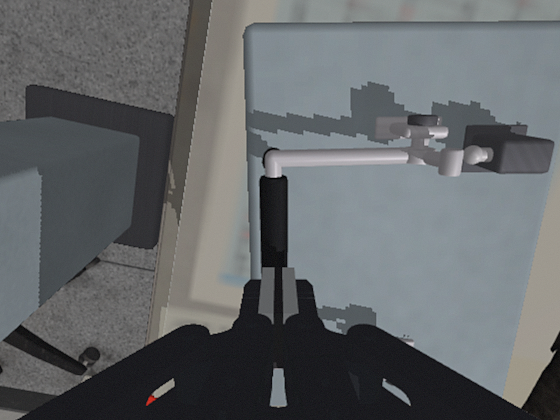

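The jaws closed fully (gap 0.001) at (278,270), and the bar at (273,180–265) lies under or in front of them, so the bar isn't held. I'll project the geometry to see why.

Run:
```python
from h import *
from station import *
import cv2
s=observe();W=np.eye(4);W[:3,:3]=R.from_quat(s["ee_rot"]).as_matrix();W[:3,3]=s["eef_pos"]
f=np.load("w1.npz");K=f["K"];T=np.linalg.inv(W@f["M"]);print(s["eef_pos"],s["finger_gap"],s["t"])
def pj(p):
    c=T@np.r_[p,1];return np.round([K[0,2]+K[0,0]*c[0]/-c[2],K[1,2]-K[1,1]*c[1]/-c[2]],0), -c[2]
y=np.array([np.cos(.22),np.sin(.22),0]);ax=np.array([-y[1],y[0],0]);piv=np.array([.4886,.2191,.093])
print("tcp",pj(s["eef_pos"]),"tip",pj(s["eef_pos"]-[0,0,.019]),K[0,0])
for th in(0,.1,.2,.3,.5):
    m=piv-.062*(np.cos(th)*y)+[0,0,.062*np.sin(th)]
    print(th,pj(m+.05*ax),pj(m+.043*ax),pj(m),pj(m-.043*ax))
print("hinge",pj(piv+.05*ax),pj(piv-.05*ax))
a=cv2.imread("pics/w2.png")[140:360,200:360];cv2.imwrite("pics/w2c.png",cv2.resize(a,None,fx=2.7,fy=2.7,interpolation=cv2.INTER_CUBIC))
```

```text
[0.42853382 0.2060882  0.10178694] -0.002369125491140266 3.825
tcp (array([279., 280.]), np.float64(0.16504363244611078)) tip (array([279., 262.]), np.float64(0.1831194372627812)) 370.1751807091939
0 (array([277., 167.]), np.float64(0.15812495042967498)) (array([277., 183.]), np.float64(0.16028155881250822)) (array([278., 272.]), np.float64(0.17352929602134112)) (array([278., 349.]), np.float64(0.18677703323017397))
0.1 (array([278., 169.]), np.float64(0.1522364667401116)) (array([278., 186.]), np.float64(0.15439307512294487)) (array([278., 278.]), np.float64(0.16764081233177774)) (array([278., 357.]), np.float64(0.18088854954061057))
0.2 (array([280., 172.]), np.float64(0.14640704091885176)) (array([280., 189.]), np.float64(0.14856364930168503)) (array([280., 285.]), np.float64(0.16181138651051788)) (array([280., 366.]), np.float64(0.17505912371935076))
0.3 (array([284., 175.]), np.float64(0.1406949186617496)) (array([284., 193.]), np.float64(0.14285152704458282)) (array([284., 292.]), np.float64(0.1560992642534157)) (array([284., 375.]), np.float64(0.16934700146224857))
0.5 (array([299., 182.]), np.float64(0.12984913707032697)) (array([299., 201.]), np.float64(0.13200574545316024)) (array([297., 307.]), np.float64(0.14525348266199312)) (array([296., 395.]), np.float64(0.15850121987082594))
hinge (array([422., 166.]), np.float64(0.15814717752121701)) (array([399., 360.]), np.float64(0.18895586870454928))
```

View pics/w2c.png

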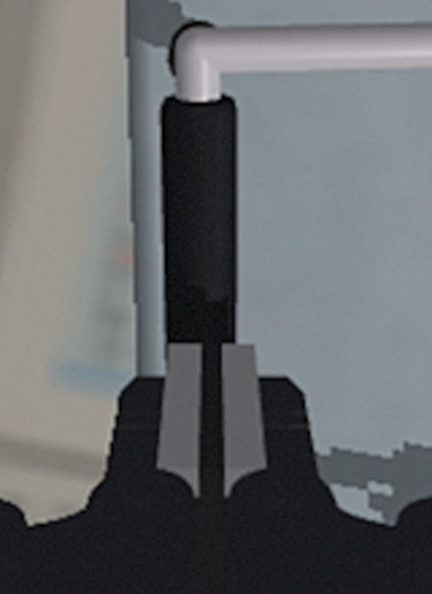

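Run:
```python
import cv2,numpy as np
a=cv2.imread("pics/w2.png")[215:345,225:335].astype(float)
a=255*np.clip(a/90,0,1)**.5
cv2.imwrite("pics/w2d.png",cv2.resize(a.astype(np.uint8),None,fx=4.5,fy=4.5,interpolation=cv2.INTER_CUBIC))
```

```text
(no output)
```

View pics/w2d.png

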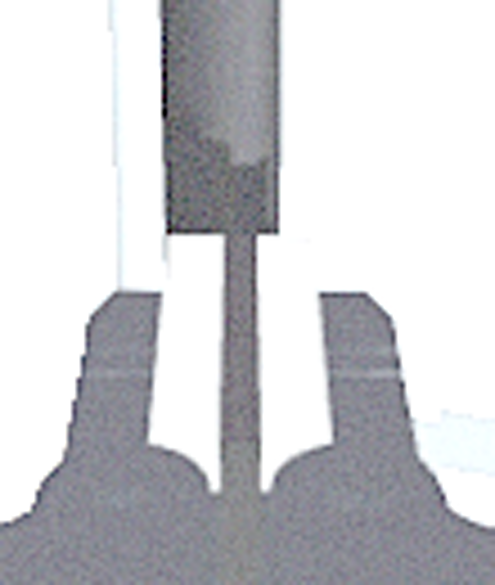

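The jaws are shut in front of the bar, so the tips are still above it and reach less far than I assumed. I'll reopen, go down in guarded steps and watch the force.

```bash
python3 -m handwheel '[[[0,0,0],[0,-0.002,-0.004],0.45],[[0,0,0],[0,0,0],0.45],[[0,0,0],[0,0,0],0.45],[[0,0,0],[0,0,0.006],0.45],[[0,0,0],[0,0,0.005],0.45],[[0,0,0],[0,0,0],0.45]]' 40
```

```text
t: 4.58
eef_pos: [0.4256, 0.205, 0.0937]
ee_rot: [0.626, 0.78, -0.001, -0.0]
ft_force: [-0.5, -0.2, 0.4]
finger_gap: 0.45
finger_force: 0.0
```

```bash
python3 -m handwheel '[[[0,0,0],[0,0,0.005],0.45],[[0,0,0],[0,0,0],0.45]]' 40
```

```text
t: 4.82
eef_pos: [0.426, 0.2052, 0.089]
ee_rot: [0.626, 0.78, -0.0, -0.0]
ft_force: [-0.8, -0.6, -0.5]
finger_gap: 0.447
finger_force: 0.0
```

```bash
python3 -m handwheel '[[[0,0,0],[0,0,0],0.25],[[0,0,0],[0,0,0],0.15],[[0,0,0],[0,0,0],0.0],[[0,0,0],[0,0,0],0.0],[[0,0,0],[0,0,0],0.0]]' 30
python3 - <<'E'
from station import *
import cv2
a=camera("wrist")["pixels"][130:400,130:430,::-1]
cv2.imwrite("pics/w3.png",cv2.resize(a,None,fx=2,fy=2))
E
```

```text
t: 5.45
eef_pos: [0.4271, 0.2057, 0.0898]
ee_rot: [0.626, 0.78, 0.001, 0.0]
ft_force: [3.5, 0.0, 0.2]
finger_gap: 0.118
finger_force: 29.4
```

View pics/w3.png

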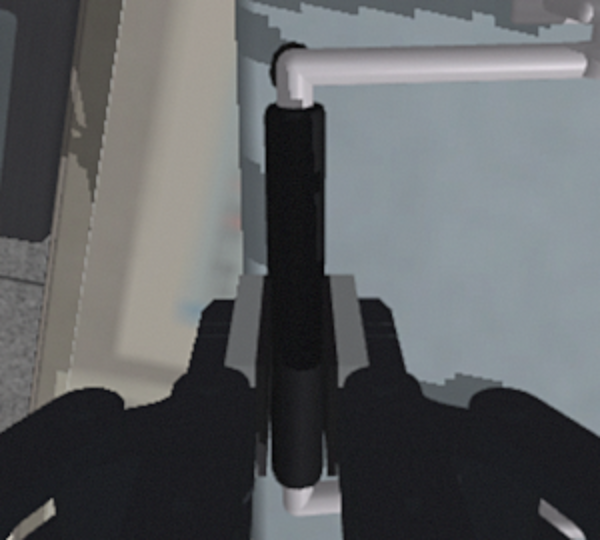

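The bar is now between the pads (gap 0.118, 29 N). Next is the first part of the arc.

```bash
python3 -m handwheel '[[[0,0,0],[0,0,0],0],[[0,0,0],[0.0,0.0007,-0.009],0],[[0,0,0],[0,0.0019,-0.0088],0],[[0,0,0],[0,0.0032,-0.0084],0],[[0,0,0],[0,0.0044,-0.0078],0],[[0,0,0],[0,0.0055,-0.0071],0],[[0,0,0],[0,0.0064,-0.0063],0],[[0,0,0],[0,0,0],0]]' 45
```

```text
t: 6.5
eef_pos: [0.4483, 0.2104, 0.1362]
ee_rot: [0.626, 0.779, 0.0, 0.0]
ft_force: [4.3, 1.7, -6.7]
finger_gap: 0.103
finger_force: 43.7
```

```bash
python3 -m handwheel '[[[0,0,0],[0,0.0072,-0.0053],0],[[0,0,0],[0,0.008,-0.0042],0],[[0,0,0],[0,0.0085,-0.003],0],[[0,0,0],[0,0.0087,-0.0017],0],[[0,0,0],[0,0.0044,-0.0004],0],[[0,0,0],[0,0,0],0],[[0,0,0],[0,0,0],0]]' 45
python3 - <<'E'
from station import *
import cv2
a=camera("top")["pixels"][145:265,95:255,::-1]
cv2.imwrite("pics/t4.png",cv2.resize(a,None,fx=4.5,fy=4.5))
E
```

```text
t: 7.38
eef_pos: [0.4854, 0.2191, 0.1551]
ee_rot: [0.626, 0.779, 0.002, -0.0]
ft_force: [-2.8, -0.8, 9.7]
finger_gap: 0.003
finger_force: 4.6
```

View pics/t4.png

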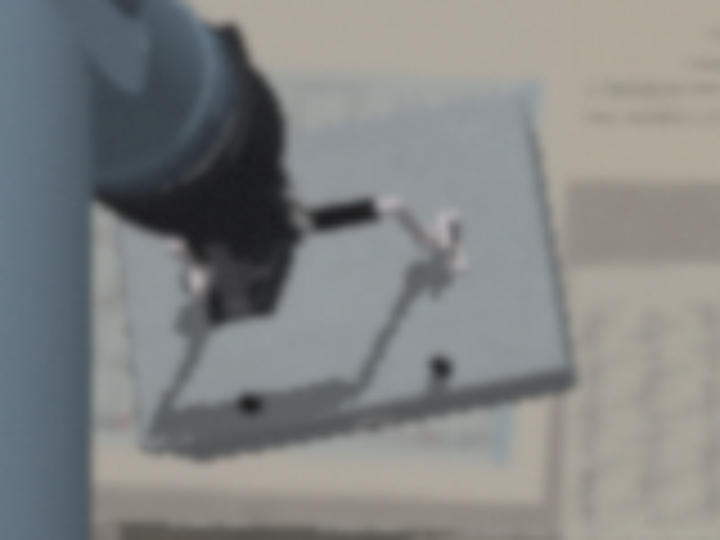

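The view shows the handle raised, with the visible bar end at (380,208) in the crop, but the pads have slipped off (gap 0.003). I'll estimate the handle angle from that bar end.

Run:
```python
from h import *
f=np.load("top.npz");K,T=f["K"],f["T"]
for yaw,piv in((.22,np.array([.4886,.2191,.093])),(.205,np.array([.485,.219,.093]))):
  y=np.array([np.cos(yaw),np.sin(yaw),0]);ax=np.array([-y[1],y[0],0])
  def pj(p):
    c=T@np.r_[p,1];u=np.array([K[0,2]+K[0,0]*c[0]/-c[2],K[1,2]-K[1,1]*c[1]/-c[2]]);return np.round((u-[95,145])*4.5)
  print("hinge",pj(piv-.05*ax))
  for th in(0,.9,1.0,1.1,1.2,1.3,1.4,1.57):
    m=piv-.062*np.cos(th)*y+[0,0,.062*np.sin(th)];print(th,pj(m-.043*ax),pj(m))
```

```text
hinge [429. 229.]
0 [433. 355.] [344. 372.]
0.9 [403. 287.] [309. 305.]
1.0 [400. 275.] [305. 293.]
1.1 [396. 262.] [302. 280.]
1.2 [393. 249.] [299. 267.]
1.3 [391. 236.] [296. 253.]
1.4 [388. 222.] [293. 240.]
1.57 [384. 199.] [290. 217.]
hinge [429. 237.]
0 [431. 364.] [342. 380.]
0.9 [402. 297.] [307. 313.]
1.0 [398. 285.] [304. 301.]
1.1 [395. 272.] [300. 288.]
1.2 [392. 258.] [297. 275.]
1.3 [390. 245.] [295. 261.]
1.4 [387. 231.] [292. 248.]
1.57 [384. 208.] [289. 225.]
```

The bar end fits 1.57, so the handle has snapped upright. I'll open, back off upward and check.

```bash
python3 -m handwheel '[[[0,0,0],[0,0,0],0.2],[[0,0,0],[0,0,-0.003],0.4],[[0,0,0],[0,0,-0.005],0.4],[[0,0,0],[0,0,-0.01],0.4],[[0,0,0],[0,0,-0.03],0.4],[[0,0,0],[0,0,-0.04],0.4],[[0,0,0],[0,-0.03,-0.03],0.4],[[0,0,0],[0,-0.04,0],0.4],[[0,0,0],[0,0,0],0.4],[[0,0,0],[0,0,0],0.4]]'
python3 - <<'E'
from station import *
import cv2,numpy as np
a=camera("scene")["pixels"][125:330,180:390,::-1]
cv2.imwrite("pics/s5.png",cv2.resize(a,None,fx=2.8,fy=2.8,interpolation=cv2.INTER_CUBIC))
E
```

```text
t: 8.68
eef_pos: [0.4161, 0.2031, 0.27]
ee_rot: [0.626, 0.779, 0.001, 0.0]
ft_force: [0.6, -0.4, -0.7]
finger_gap: 0.402
finger_force: 0.0
```

View pics/s5.png

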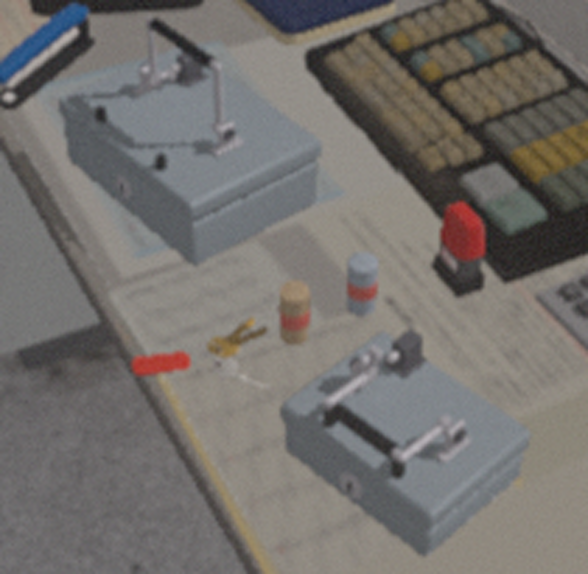

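The large box's handle stands upright, with the bar from (155,25) to (210,62) in the crop. The box is in place, the small box's handle is folded, and the robot is clear of both.

```bash
python3 -c "
from station import *
print(sign_off())"
```

```text
the job is handed in; nothing more can be done
None
```

The large cash box's handle is up in its upright stop and released, the box looks unmoved, the small box's handle is still folded, and I handed the job in at about 8.7 s; the sign-off gave no verdict.

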